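Open the child-safe snack cupboard and set out the snack container

TASK

Get the snack container out of the child-safe cupboard: through the gap above the door push the hidden catch down and, while it is down, pull the door past it without forcing anything, and let it drop fully open. Then lift the container out, keep it upright, and set it down (do not drop it) standing in the middle of the cork mat. Leave the door open, and the jar, bottle, cup and fork where they are.

Things in the scene. Friction and masses are not known exactly. Their poses are not given: they have to be found in the camera images.
- snackbin: Clear plastic bench-top cupboard with a drop-down wooden front, fixed; 260 deep (x) x 370 wide (y) x 200 high. Origin: centre of underside; x from door side to back, y left, z up. Floor 8 thick; inner side faces y = +-179, back x = +124. Roof only over x = +57 to +130, underside z = 192. Its frame is 'bin frame' below. Inside: the catch at y = +54 to +179, the container at y < 0.
- door_edge (a point): Middle of the wooden door's upper edge, mid-thickness; moves with the door. Shut: bin frame x = -29, y = 0, z = 149. Between it and the roof's front edge (x = +57, z = 192 to 202) a gap about 95 wide runs the full width, open upward: the fingers go in here.
- door (a joint): Door angle about its lower edge, rad: 0 shut, leaning back (top away from robot) 35 degrees; 0.61 upright; 2.15 fully open, nearly flat towards the robot. 350 wide, 158 high, 12 thick, 0.4 kg, no handle: pull with a fingertip behind its upper edge. Falls back shut below 0.55 rad; past 0.8 falls open by itself, damped, about 2 s. With the catch up it stops near 0.02 rad.
- door_hinge (a point): Middle of the door's hinge line, bin frame x = -120, y = 0, z = 20. The door carries an inward striker arm, 14 wide at bin y = +57 to +71, 30 long, ending in a down-turned hook, just below the upper edge which the catch's tooth holds.
- catch (a joint): Travel of the sprung catch straight down, m: 0 up (rest), 0.020 fully down. About 3 N starts it, 6 to 7 N holds it fully down; it springs back up. It must be at least 10 mm down as the pull begins; the need shrinks to nothing by a door angle of about 0.1 rad, then the catch may come up. The door's edge rises 5 mm for each 10 mm it is first pulled: follow its arc.
- catch_pad (a point): Centre of the upper face of the catch's white push pad, 96 (x) x 70 (y); with the catch up at bin frame x = +27, y = +110, z = 148. Seen through the gap behind the door's upper edge and through the clear walls. Press with a fingertip anywhere on it.
- container: Snack container, lid with a press button, 72 (x) x 58 (y) x 74 high, 0.15 to 0.3 kg. Origin: centre of underside, z up. Stands on the cupboard's floor in its right half, mostly under the roof: reach in with the tool tilted forward. Grasp across the 58 mm width (its y).
- mat: Thin cork mat lying on the bench, fixed, 170 (x) x 150 (y) x 4 thick. Origin: centre of its underside; its top is at z = 4.
- jar: Bystander: glass storage jar with wooden lid, 76 diameter, 140 high, standing in the row behind the mat. Origin: centre of underside.
- bottle: Bystander: aluminium bottle, 68 diameter, 200 high, in the same row. Origin: centre of underside.
- cup: Bystander: plastic cup, 76 diameter, 100 high, in the same row. Origin: centre of underside.
- fork: Bystander: bamboo fork lying on the bench to the right of the mat, 160 long (x), 24 wide, 6 thick. Origin: on its underside, 80 from the handle's end.

How it is judged (in metres and radians):
On the way, in this order (a step that is already met when the one before it is completed fails the run):
1. the catch is pressed down while the door is pulled out to where it would be caught (value of joint catch above 0.004 m and value of joint door between 0.025 and 0.6 rad), for 0.02 s.
2. the door has dropped fully open (value of joint door above 2 rad), for 0.2 s.
3. the container stands on the mat while still held (contact force between container and mat above 0.3 N and contact force between the fingers and container above 0.5 N and horizontal distance between container and mat below 0.05 m), for 0.05 s.
At the end, for the whole second after the job is handed in: The container stands upright (within 0.1 rad) and at rest on the cork mat, its centre within 45 mm of the mat's centre; the door is fully open (over 2.0 rad) and the catch is back up (horizontal distance between container and mat below 0.045 m and height (world z) of container between 0.001 and 0.009 m and angle between container's own z axis and vertical below 0.1 rad and linear speed of container below 0.02 m/s and value of joint door above 2 rad and value of joint catch below 0.004 m); the robot touches nothing.
It fails at once if the cupboard, its door or catch is forced: the fingers push on it with more than 45 N (contact force between the fingers and snackbin above 45 N).
It fails at once if the container is tipped by more than 0.7 rad (angle between container's own z axis and vertical above 0.7 rad).
It fails at once if the jar, bottle, cup or fork is moved by more than 30 mm (distance of any of jar, bottle, cup, fork from where it was at the start of the episode above 0.03 m).
It also fails if it takes over 67 s, if anything falls off the work surface, if the arm or the gripper's body presses on something with over 40 N, if the wrist force passes 120 N, or if a joint passes its speed limit or range.

ROBOT

A 6-joint arm with a two-finger parallel gripper is mounted at the origin on the work surface. World frame = base frame: x ahead of the robot, y to its left, z up, the work surface at z = 0. Lengths are in mm, angles in rad, forces in N, time in s.
With the tool pointing down it reaches from about 350 to 875 mm from the base axis. Payload 4.2 kg.
Tool frame: the origin (TCP) lies between the finger pads; the fingertips stand 17 mm ahead of it and the grasp point (between the pads) lies 2 mm behind it; z points along the fingers, y is the line along which they close (so a half turn about z gives the same grasp; the last joint's range is limited). The gripper opens to 85 mm and grips with 20 to 120 N. Pads are 22 mm wide; open, the fingers measure 114 mm over their backs; the gripper's body (76 mm by 85 mm) begins 54 mm behind the grasp point. The pads swing forward as they close: fully open they stand 13 mm farther back than shut.
Start: joints at [1.436, 0.385, 0.008, 0, -1.194, -0.259], TCP at [239.779, 577.153, 225.012] pointing down, gripper open.
Joint ranges: [-3.14, 3.14], [-1.21, 2.06], [-1.07, 1.41], [-3.16, 2.05], [-2.99, -0.16], [-3.1, 3.1]. Speed limits (rad/s): [2.79, 2.79, 3.14, 3.14, 3.14, 3.14].

INTERFACE

Orientations are given as a unit quaternion [x, y, z, w].
In Python, from bench import arm gives the robot as it stands.
- The arm moves only by the shell command python3 jog.py 'ROWS' [OPENING]. ROWS is a JSON object with one list for each field, all of the same length, 1 to 10, a row being the entries at one place: x, y, z (the shift in mm), drx, dry, drz (a rotation vector in rad); each row is the pose to reach, as a shift and turn from the pose commanded when the command began, along the tool's axes at that moment; what a row does not reach only later rows make up. A row lasts 1/10 s, in which the tool goes at most 50 mm and 0.15 rad, less where a joint would pass 70% of its speed; a pose out of reach is approached as far as the arm can. OPENING is the finger opening in mm, set as the command begins (- or left out keeps the last). The fingers move at their own pace and stop on an object; the grip force is fixed at half the most. Time passes only in rows, so rows that do not move let the fingers close. It prints the time, the measured TCP pose, the force, the opening and the grip force at its end. Input that does not fit is refused with a message, and nothing moves.
- arm.read_state(): the state, without advancing time (a new reading comes with each control period).
- arm.get_image(name): name is "side" or "top"; returns the picture (400x640x3 uint8, blue, green, red); there is no depth.
- arm.get_calibration(name): a dict with "K" (3x3 intrinsics, pixels), "rvec" (rotation vector, rad) and "tvec" (3), from world to camera coordinates, as OpenCV has them. Camera axes: x right, y down, z forward; pixel columns grow to the right and rows downward; lengths in mm; the calibration is good to about 2 mm. A picture is of the moment at which its call begins. get_calibration takes no time and is no camera call.
- arm.job_done(): hands the job in; it is judged then, once.
The state is a dict: "clock": time; "joints": joint angles; "joint_vel": joint speeds; "joint_efforts": joint torques, N m; "position": TCP position; "ee_rot": TCP orientation; "contact_force": force on the tool from outside, world axes, zero at the start; "wrist_torque": the same for the moment, N m; "gripper_width": finger opening in mm; "grasp_force": force on a finger pad.
Only numpy, scipy, OpenCV 4.12 (cv2) and the standard library are available. Lean on these libraries where they do the work, as an engineer would, in place of code of your own. Each camera call takes 0.05 s, during which the arm holds its last target. There are 200 camera calls.

## Working session

There is one attempt and no reset: what is moved stays moved. The work goes in short steps, Python scripts to look and compute and a shell command to move; the robot and the scene stay as the last step left them, time stands still between calls to the robot, and variables do not carry over. Pictures are saved under pics/ and viewed, at most 10 in all, crops included, and the job is handed in when it is done.

```bash
ls; mkdir -p pics; python3 - <<'E'
from bench import arm
import cv2
for n in("side","top"):
    cv2.imwrite(f"pics/{n}0.png",arm.get_image(n)); c=arm.get_calibration(n); print(n,c)
s=arm.read_state(); print(s)
E
```

```text
bench.py
jog.py
pics
side {'K': array([[413.49540466,   0.        , 318.6000636 ],
       [  0.        , 413.49540466, 195.87057162],
       [  0.        ,   0.        ,   1.        ]]), 'rvec': array([ 2.03644361, -0.52412208,  0.32631769]), 'tvec': array([-550.98465208,  177.8268086 ,  987.87116852])}
top {'K': array([[422.48023225,   0.        , 321.82984705],
       [  0.        , 422.48023225, 189.381658  ],
       [  0.        ,   0.        ,   1.        ]]), 'rvec': array([ 2.21810539, -2.15369414,  0.08710236]), 'tvec': array([-144.4288831 ,  577.37438693, 1114.72399495])}
{'clock': 0.1, 'joints': array([ 1.43559422e+00,  3.85425431e-01,  6.74837460e-03, -4.42193037e-04,
       -1.19398206e+00, -2.58625880e-01]), 'joint_vel': array([ 0.00071613, -0.00140169,  0.00413737,  0.00212076, -0.0004136 ,
        0.00071668]), 'joint_efforts': array([-4.03975209e-04, -3.93317699e+01,  1.88930154e+01,  4.19802144e+00,
       -2.55031671e-03,  4.30226734e-06]), 'position': array([239.59102304, 576.66905812, 224.0571214 ]), 'ee_rot': array([ 9.80658602e-01, -1.95723777e-01, -1.47676046e-04,  9.42295590e-04]), 'contact_force': array([0.31664276, 0.27969496, 0.07573272]), 'wrist_torque': array([ 0.00552675,  0.02335949, -0.01977748]), 'grasp_force': 0.0, 'gripper_width': 85.25108893485167}
```
View pics/side0.png

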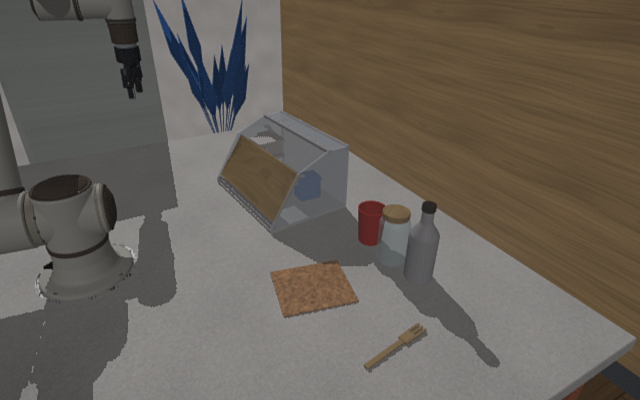

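View pics/top0.png

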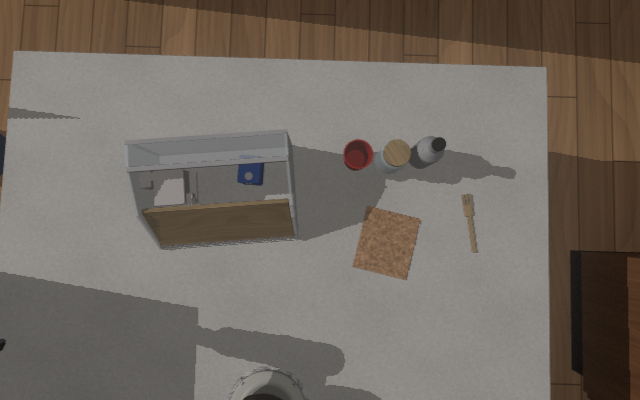

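The side view shows the cupboard at about (280,170), the mat at (314,288), and the cup, jar and bottle at (371,223), (394,235) and (422,245). In the top view the cupboard is at about (210,190), with the white pad near (170,188), the blue container near (251,171) and the mat near (387,243). I'll enlarge both.

```bash
python3 - <<'E'
import cv2
a=cv2.imread("pics/top0.png")[120:260,115:305]; b=cv2.imread("pics/side0.png")[100:240,205:365]
cv2.imwrite("pics/topc.png",cv2.resize(a,None,fx=4.2,fy=4.2,interpolation=cv2.INTER_CUBIC))
cv2.imwrite("pics/sidec.png",cv2.resize(b,None,fx=4.2,fy=4.2,interpolation=cv2.INTER_CUBIC))
E
```

View pics/topc.png

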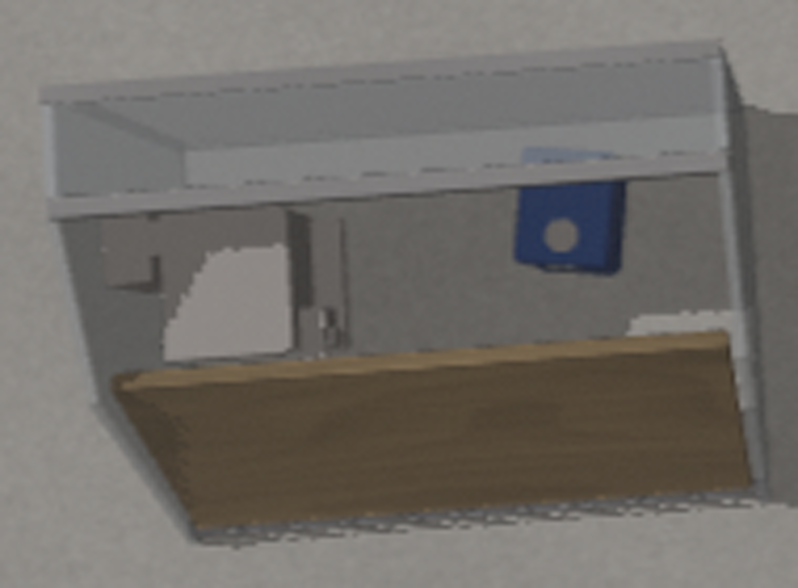

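View pics/sidec.png

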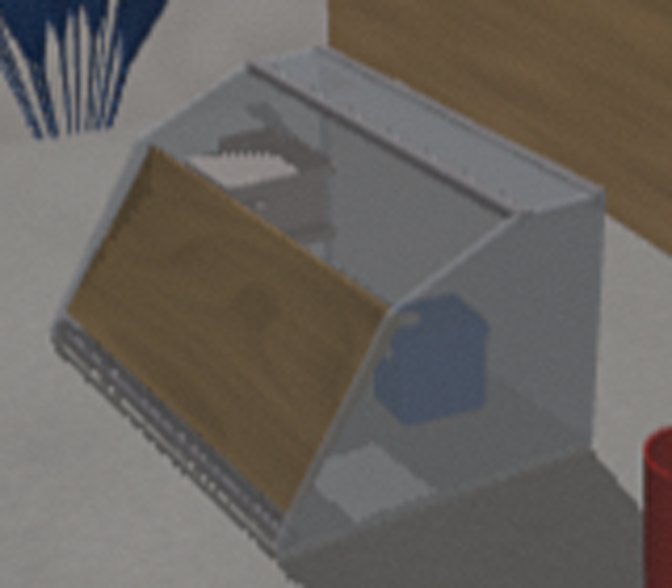

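```bash
cat > h.py <<'E'
import numpy as np, cv2
from bench import arm
from scipy.optimize import least_squares
from scipy.spatial.transform import Rotation as R
C={n:arm.get_calibration(n) for n in("side","top")}
OFF={"top":(115,120),"side":(205,100)}
def proj(n,P): c=C[n]; return cv2.projectPoints(np.array(P,float).reshape(-1,3),c["rvec"],c["tvec"],c["K"],None)[0][:,0]
def full(n,p): return (np.array(p)+.5)/4.2-.5+OFF[n]
def T(q,P):
    c,s=np.cos(q[2]),np.sin(q[2]); P=np.atleast_2d(P).astype(float)
    return np.c_[q[0]+c*P[:,0]-s*P[:,1],q[1]+s*P[:,0]+c*P[:,1],P[:,2]]
def fit(obs,q0):
    f=lambda q:np.concatenate([(proj(n,T(q,P))[0]-u) for n,P,u in obs])
    r=least_squares(f,q0,loss="soft_l1"); return r.x,r.fun.reshape(-1,2)
def ray(n,u,z):
    c=C[n];M=cv2.Rodrigues(c["rvec"])[0];o=-M.T@c["tvec"]
    d=M.T@np.linalg.inv(c["K"])@np.r_[u,1];return o+d*(z-o[2])/d[2]
E
python3 - <<'E'
from h import *
for n in C: print(n,-cv2.Rodrigues(C[n]["rvec"])[0].T@C[n]["tvec"])
t=[((130,185,200),(42,92)),((130,-185,200),(720,42)),((57,185,200),(50,200)),((57,-185,192),(725,171)),((-29,175,149),(120,383)),((-29,-175,149),(728,340)),((-120,175,20),(197,527)),((-120,-175,20),(750,487))]
s=[((-29,175,149),(155,148)),((-29,-175,149),(390,305)),((57,185,201),(250,66)),((57,-185,201),(515,213)),((130,-185,201),(602,193)),((130,185,201),(320,47)),((130,-185,0),(592,452)),((-130,-185,0),(285,553))]
obs=[("top",P,full("top",u)) for P,u in t]+[("side",P,full("side",u)) for P,u in s]
q,r=fit(obs,[600,300,0]); print(q,np.round(r,1).tolist())
np.save("bin.npy",q)
print("cont top in world z 82 ", [ray("top",full("top",u),z).round() for u,z in [((561,237),84),((517,262),82),((619,272),82),((628,160),82),((522,150),82)]])
print([ray("side",full("side",u),z).round() for u,z in [((405,318),84),((410,425),8),((485,400),8),((455,292),82),((488,325),82),((375,340),82)]])
# mat
for n in C:
    I=arm.get_image(n);H=cv2.cvtColor(I,cv2.COLOR_BGR2HSV)
    m=cv2.inRange(H,(5,70,80),(22,255,255)); 
    k,l,st,ce=cv2.connectedComponentsWithStats(m)
    for i in range(1,k):
        if st[i,4]>80: print(n,st[i],ce[i],ray(n,ce[i],4).round(1))
    pts=[(372,207),(420,217),(407,278),(353,266)] if n=="top" else [(270,268),(339,262),(357,300),(285,315)]
    print("mat corners",n,[ray(n,p,4).round() for p in pts])
print("fork",ray("top",(469,222),3),"cup",ray("top",(358,152),100),"jar",ray("top",(397,153),140),"bot",ray("top",(438,144),200))
E
```

```text
side [  92.86976132 -938.06293028  650.00696346]
top [ 496.96357456 -122.48681888 1155.35910203]
[5.55893970e+02 1.30795893e+02 9.89053008e-02] [[-0.7, -1.3], [-0.1, -0.3], [-1.4, 4.8], [1.0, 1.0], [-2.8, -0.7], [-0.3, -0.6], [0.6, 0.4], [0.2, 0.7], [0.4, 0.1], [1.9, 2.5], [-1.3, -1.0], [0.6, 0.9], [0.8, 0.1], [0.8, -0.1], [-0.2, -0.4], [-1.8, 2.7]]
cont top in world z 82  [array([605.,  61.,  84.]), array([589.,  88.,  82.]), array([585.,  26.,  82.]), array([654.,  23.,  82.]), array([658.,  88.,  82.])]
[array([606.,  64.,  84.]), array([598.,  41.,   8.]), array([665.,  48.,   8.]), array([660.,  88.,  82.]), array([655.,  30.,  82.]), array([573.,  46.,  82.])]
side [  280     0   360   377 80249] [492.4980872  122.42287131] [1729.3  279.8    4. ]
side [ 221  135   76   86 3292] [259.06348724 176.73967193] [545.4 262.6   4. ]
side [382 205  28  18 384] [395.68229167 212.953125  ] [ 813.  -145.7    4. ]
side [ 271  260   88   57 3291] [311.86447888 287.89790337] [ 439.  -312.1    4. ]
side [364 323  62  46 496] [397.55645161 343.6875    ] [ 510.3 -530.8    4. ]
mat corners side [
[... 459 characters left out ...]
 46 4644] [220.7002584  222.06481481] [485.7 144.2   4. ]
top [ 353  206   67   74 3421] [386.14177141 242.44080678] [ 443.8 -305.9    4. ]
top [628 258  12  12  98] [633.41836735 263.64285714] [ 406.1 -977.5    4. ]
top [628 271  12  12 107] [633.44859813 276.80373832] [ 370.8 -976.7    4. ]
top [550 276   7  89 303] [552.01650165 317.98679868] [ 255.4 -754.6    4. ]
mat corners top [array([ 539., -266.,    4.]), array([ 515., -397.,    4.]), array([ 350., -364.,    4.]), array([ 378., -218.,    4.])]
fork [ 505.58517439 -531.01675538    3.        ] cup [ 672.80343881 -215.47438942  100.        ] jar [ 666.5575759  -306.72334225  140.        ] bot [ 680.17973718 -389.45961203  200.        ]
```

```bash
cat >> h.py <<'E'
Q=np.load("bin.npy")
def row(tip,yaw,tilt=0.,tl=17.):
    """world tip target, tool x yaw, tilt forward (rad, z leans to +x of the yaw)"""
    s=arm.read_state(); Rc=R.from_quat(s["ee_rot"])
    Rt=R.from_euler("z",yaw)*R.from_euler("y",-tilt)*R.from_euler("x",np.pi)
    tcp=np.array(tip,float)-Rt.as_matrix()[:,2]*tl
    d=Rc.inv().apply(tcp-s["position"]); w=(Rc.inv()*Rt).as_rotvec()
    print("row",d.round(1),w.round(3),"n",np.linalg.norm(d)/50,np.linalg.norm(w)/.15)
def where():
    s=arm.read_state(); Z=R.from_quat(s["ee_rot"]).as_matrix()
    tip=s["position"]+17*Z[:,2]; c,si=np.cos(Q[2]),np.sin(Q[2]); d=tip-[Q[0],Q[1],0]
    print("t",s["clock"],"tip bin",np.round([c*d[0]+si*d[1],-si*d[0]+c*d[1],d[2]],1),"F",s["contact_force"].round(1),"g",s["gripper_width"],s["grasp_force"],"tool",Z.round(2).tolist())
def binpt(*p): return T(Q,p)[0]
E
python3 - <<'E'
from h import *
where(); print(binpt(5,110,200)); row(binpt(5,110,200),Q[2]); row(binpt(-300,300,200),0.099)
E
```

```text
t 0.2 tip bin [-270.6  475.1  207.3] F [ 1.1 -0.5  0.3] g 85.69632854850913 0.0 tool [[0.92, -0.38, -0.0], [-0.38, -0.92, -0.0], [0.0, 0.0, -1.0]]
[550.0076803  240.75202737 200.        ]
row [415.5 191.2   7.6] [ 0.001  0.    -0.493] n 9.150059847572578 3.285372759428922
row [ 57.  168.1   7.6] [ 0.001  0.    -0.493] n 3.5536804173721026 3.2860040851463683
```

```bash
python3 jog.py '{"x": [0, 415, 415, 415, 415, 415, 415, 415, 415, 415], "y": [0, 191, 191, 191, 191, 191, 191, 191, 191, 191], "z": [-40, -40, -40, -40, -40, -40, -40, -40, -40, -40], "drx": [0, 0, 0, 0, 0, 0, 0, 0, 0, 0], "dry": [0, 0, 0, 0, 0, 0, 0, 0, 0, 0], "drz": [-0.12, -0.493, -0.493, -0.493, -0.493, -0.493, -0.493, -0.493, -0.493, -0.493]}' 0; python3 jog.py '{"x": [0, 0, 0, 0, 0], "y": [0, 0, 0, 0, 0], "z": [0, 0, 0, 0, 0], "drx": [0, 0, 0, 0, 0], "dry": [0, 0, 0, 0, 0], "drz": [0, 0, 0, 0, 0]}'; python3 - <<'E'
from h import *
where(); row(binpt(5,110,165),Q[2])
for n in C:
    I=arm.get_image(n)
    x,y=OFF[n]; I=I[y-60:y+130,x:x+190] if n=="side" else I[y-30:y+160,x:x+190]
    cv2.imwrite(f"pics/{n}1.png",cv2.resize(I,None,fx=2.1,fy=2.1,interpolation=cv2.INTER_CUBIC))
a=cv2.hconcat([cv2.imread("pics/top1.png"),cv2.imread("pics/side1.png")]);print(a.shape);cv2.imwrite("pics/c1.png",a)
E
```

```text
clock: 1.2
position: [545.7, 245.2, 265.0]
ee_rot: [0.999, 0.05, -0.0, -0.0]
contact_force: [1.1, 1.1, 0.8]
gripper_width: -0.3
grasp_force: 0.0
clock: 1.7
position: [544.0, 248.0, 265.2]
ee_rot: [0.999, 0.051, 0.0, -0.0]
contact_force: [-0.1, 0.1, 1.0]
gripper_width: 0.2
grasp_force: 0.0
t 1.7 tip bin [-2.000e-01  1.178e+02  2.482e+02] F [-0.1  0.1  1. ] g 0.1572282543961253 0.0 tool [[0.99, 0.1, 0.0], [0.1, -0.99, 0.0], [0.0, -0.0, -1.0]]
row [ 5.2  7.9 83.2] [-0.    -0.     0.002] n 1.6741501676435748 0.015952386099461917
(399, 798, 3)
```

View pics/c1.png

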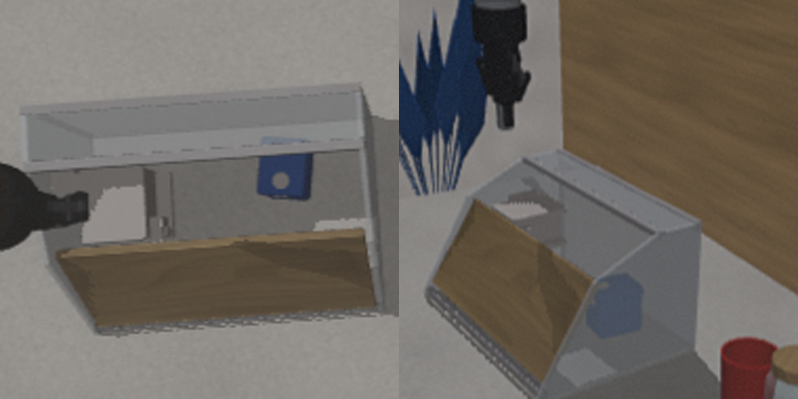

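The fingertip hangs above the pad, at left-panel (85,207) and right-panel (505,128). I'll descend and feel for it.

```bash
python3 jog.py '{"x": [5, 5, 5, 5, 5], "y": [8, 8, 8, 8, 8], "z": [40, 83, 83, 83, 83], "drx": [0, 0, 0, 0, 0], "dry": [0, 0, 0, 0, 0], "drz": [0, 0, 0, 0, 0]}'; python3 -c "
from h import *
where()"; python3 jog.py '{"x": [0, 0, 0, 0, 0], "y": [0, 0, 0, 0, 0], "z": [4, 8, 11, 14, 14], "drx": [0, 0, 0, 0, 0], "dry": [0, 0, 0, 0, 0], "drz": [0, 0, 0, 0, 0]}'; python3 -c "
from h import *
where()"
```

```text
clock: 2.3
position: [551.9, 240.6, 184.8]
ee_rot: [0.999, 0.05, 0.002, -0.001]
contact_force: [-0.5, -0.3, 0.9]
gripper_width: 0.3
grasp_force: 0.0
t 2.3 tip bin [  7.  109.7 167.8] F [-0.5 -0.3  0.9] g 0.3432840806224135 0.0 tool [[0.99, 0.1, 0.0], [0.1, -0.99, 0.0], [0.0, -0.0, -1.0]]
clock: 2.8
position: [550.2, 239.3, 167.5]
ee_rot: [0.999, 0.05, -0.0, 0.0]
contact_force: [0.4, 0.7, 0.2]
gripper_width: -0.1
grasp_force: 0.0
t 2.8 tip bin [  5.1 108.5 150.5] F [0.4 0.7 0.2] g -0.10656709854388259 0.0 tool [[1.0, 0.1, -0.0], [0.1, -1.0, -0.0], [-0.0, 0.0, -1.0]]
```

```bash
python3 jog.py '{"x": [0, 0, 0, 0], "y": [0, 0, 0, 0], "z": [3, 3, 5, 5], "drx": [0, 0, 0, 0], "dry": [0, 0, 0, 0], "drz": [0, 0, 0, 0]}'; python3 jog.py '{"x": [0, 0, 0], "y": [0, 0, 0], "z": [4, 6, 6], "drx": [0, 0, 0], "dry": [0, 0, 0], "drz": [0, 0, 0]}'; python3 -c "
from h import *
where()"
```

```text
clock: 3.2
position: [550.4, 239.4, 162.7]
ee_rot: [0.999, 0.05, -0.0, 0.0]
contact_force: [-0.3, 0.6, -0.7]
gripper_width: 0.1
grasp_force: 0.0
clock: 3.5
position: [550.2, 239.3, 156.5]
ee_rot: [0.999, 0.05, -0.0, 0.0]
contact_force: [-0.5, 0.2, -0.4]
gripper_width: 0.4
grasp_force: 0.0
t 3.5 tip bin [  5.1 108.5 139.5] F [-0.5  0.2 -0.4] g 0.359235801077578 0.0 tool [[1.0, 0.1, -0.0], [0.1, -1.0, -0.0], [-0.0, 0.0, -1.0]]
```

```bash
python3 jog.py '{"x": [0, 0, 0], "y": [0, 0, 0], "z": [2, 4, 4], "drx": [0, 0, 0], "dry": [0, 0, 0], "drz": [0, 0, 0]}'; python3 jog.py '{"x": [0, 0, 0], "y": [0, 0, 0], "z": [2, 3, 3], "drx": [0, 0, 0], "dry": [0, 0, 0], "drz": [0, 0, 0]}';  python3 - <<'E'
from h import *
where()
for n in C:
    I=arm.get_image(n)
    x,y=OFF[n]; I=I[y:y+95,x:x+95] 
    cv2.imwrite(f"pics/{n}1.png",cv2.resize(I,None,fx=4.2,fy=4.2,interpolation=cv2.INTER_CUBIC))
a=cv2.hconcat([cv2.imread("pics/top1.png"),cv2.imread("pics/side1.png")]);cv2.imwrite("pics/c2.png",a)
E
```

```text
clock: 3.8
position: [550.3, 239.4, 152.6]
ee_rot: [0.999, 0.05, -0.0, 0.0]
contact_force: [-1.0, 0.2, -0.7]
gripper_width: -0.2
grasp_force: 0.0
clock: 4.1
position: [550.4, 239.4, 149.8]
ee_rot: [0.999, 0.05, -0.0, 0.0]
contact_force: [-0.9, -0.5, 0.2]
gripper_width: -0.2
grasp_force: 0.0
t 4.1 tip bin [  5.2 108.6 132.8] F [-0.9 -0.5  0.2] g -0.1978719923203671 0.0 tool [[1.0, 0.1, -0.0], [0.1, -1.0, -0.0], [-0.0, 0.0, -1.0]]
```

View pics/c2.png

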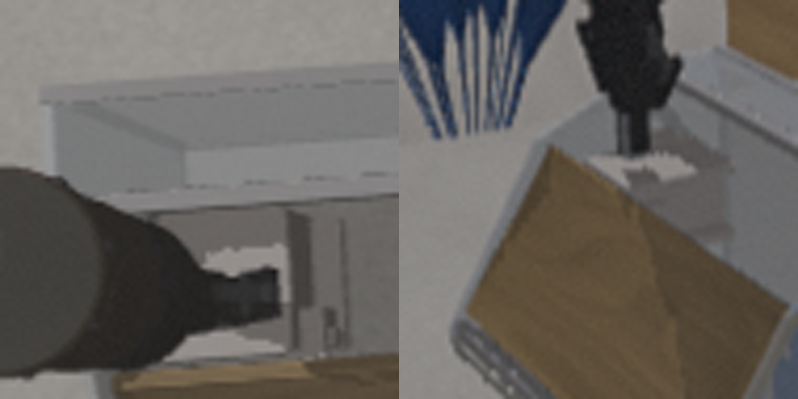

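```bash
python3 - <<'E'
from h import *
def full2(n,u): return (np.array(u)+.5)/4.2-.5+OFF[n]
s=full2("side",(632-399,155)); t=full2("top",(280,293))
print(s,t)
for z in (120,133,140,150,160): print(z,ray("side",s,z).round(),ray("top",t,z).round())
tip=binpt(5.2,108.6,132.8); print(tip,proj("side",tip),proj("top",tip))
# pad corners projected vs seen in first crops
P=[(x,y,148) for x in(-21,75) for y in (75,145)]
for n in C: print(n,((proj(n,T(Q,P))-OFF[n]+.5)*4.2-.5).round().tolist())
for n in C: print(n,((proj(n,T(Q,[(-29,175,149),(-29,-175,149)]))-OFF[n]+.5)*4.2-.5).round().tolist())
E
```

```text
[260.0952381  136.52380952] [181.28571429 189.38095238]
120 [584. 331. 120.] [564. 218. 120.]
133 [572. 300. 133.] [563. 213. 133.]
140 [566. 283. 140.] [563. 211. 140.]
150 [556. 259. 150.] [562. 208. 150.]
160 [547. 235. 160.] [561. 204. 160.]
[550.34494465 239.3786182  132.8       ] [[261.00951064 143.85052004]] [[170.23719914 194.28081471]]
side [[226.0, 189.0], [183.0, 159.0], [337.0, 163.0], [292.0, 135.0]]
top [[286.0, 354.0], [162.0, 362.0], [278.0, 186.0], [155.0, 194.0]]
side [[157.0, 148.0], [398.0, 316.0]]
top [[108.0, 380.0], [727.0, 337.0]]
```

The fingertip (right panel, 632,155) is still a few mm above the pad, so I'll keep feeling downward.

```bash
python3 jog.py '{"x": [0, 0, 0], "y": [0, 0, 0], "z": [2, 3, 3], "drx": [0, 0, 0], "dry": [0, 0, 0], "drz": [0, 0, 0]}';python3 jog.py '{"x": [0, 0, 0], "y": [0, 0, 0], "z": [2, 3, 3], "drx": [0, 0, 0], "dry": [0, 0, 0], "drz": [0, 0, 0]}' | grep -E "pos|force"; python3 jog.py '{"x": [0, 0, 0], "y": [0, 0, 0], "z": [2, 3, 3], "drx": [0, 0, 0], "dry": [0, 0, 0], "drz": [0, 0, 0]}' | grep -E "pos|force"
```

```text
clock: 4.5
position: [550.4, 239.4, 146.8]
ee_rot: [0.999, 0.05, -0.0, 0.0]
contact_force: [0.4, 0.6, 0.5]
gripper_width: 0.2
grasp_force: 0.0
position: [550.4, 239.4, 143.8]
contact_force: [-0.0, 0.1, 0.3]
grasp_force: 0.0
position: [550.6, 239.6, 141.4]
contact_force: [-0.9, 0.3, 3.3]
grasp_force: 1.2
```

```bash
for i in 1; do python3 jog.py '{"x": [0, 0, 0], "y": [0, 0, 0], "z": [2, 4, 4], "drx": [0, 0, 0], "dry": [0, 0, 0], "drz": [0, 0, 0]}' | grep -E "pos|force"; python3 jog.py '{"x": [0, 0, 0], "y": [0, 0, 0], "z": [2, 4, 4], "drx": [0, 0, 0], "dry": [0, 0, 0], "drz": [0, 0, 0]}' | grep -E "pos|force"; python3 jog.py '{"x": [0, 0, 0], "y": [0, 0, 0], "z": [2, 4, 4], "drx": [0, 0, 0], "dry": [0, 0, 0], "drz": [0, 0, 0]}' | grep -E "pos|force"; done;  python3 - <<'E'
from h import *
where()
for n in C:
    I=arm.get_image(n)
    x,y=OFF[n]; I=I[y:y+95,x:x+95] 
    cv2.imwrite(f"pics/{n}1.png",cv2.resize(I,None,fx=4.2,fy=4.2,interpolation=cv2.INTER_CUBIC))
a=cv2.hconcat([cv2.imread("pics/top1.png"),cv2.imread("pics/side1.png")]);cv2.imwrite("pics/c3.png",a)
E
```

```text
position: [550.7, 239.5, 137.0]
contact_force: [-0.1, 0.4, 3.1]
grasp_force: 1.5
position: [550.6, 239.6, 132.9]
contact_force: [0.3, 0.3, 4.0]
grasp_force: 1.8
position: [550.6, 239.6, 128.9]
contact_force: [0.3, 0.2, 4.2]
grasp_force: 2.1
t 6.0 tip bin [  5.5 108.7 111.9] F [0.3 0.2 4.2] g 0.07292320584906002 2.148159183561802 tool [[1.0, 0.1, 0.0], [0.1, -1.0, 0.0], [0.0, -0.0, -1.0]]
```

View pics/c3.png

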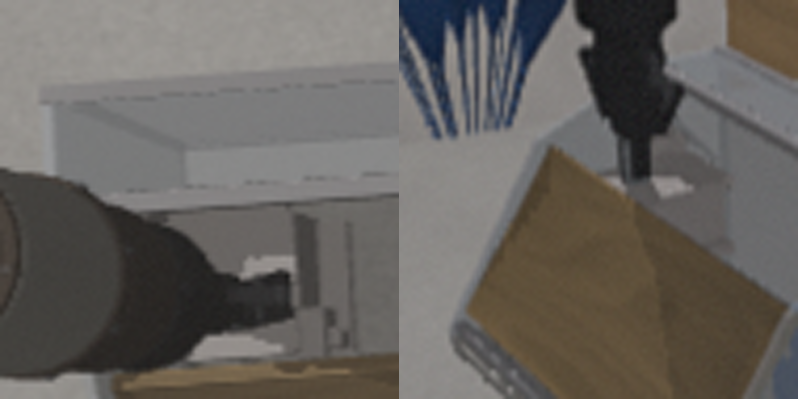

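The pad is now pressed about 13 mm (right panel, 660,185). The fingertip is behind the door edge with about 18 mm of gap. I'll press slightly more and pull.

```bash
python3 jog.py '{"x": [-6, -12, -16, -16], "y": [0, 0, 0, 0], "z": [2, 2, 2, 2], "drx": [0, 0, 0, 0], "dry": [0, 0, 0, 0], "drz": [0, 0, 0, 0]}' | grep -E "pos|force"; python3 jog.py '{"x": [-2, -4, -6, -6], "y": [0, 0, 0, 0], "z": [0, 0, 0, 0], "drx": [0, 0, 0, 0], "dry": [0, 0, 0, 0], "drz": [0, 0, 0, 0]}' | grep -E "pos|force"; python3 -c "
from h import *
where()"
```

```text
position: [534.3, 238.1, 127.5]
contact_force: [1.3, 1.3, 4.7]
grasp_force: 2.5
position: [530.6, 237.9, 128.4]
contact_force: [6.1, -1.4, 6.7]
grasp_force: 3.8
t 6.9 tip bin [-14.6 109.1 111.4] F [ 6.1 -1.4  6.7] g -0.03880112468156438 3.817121721804142 tool [[0.99, 0.1, 0.0], [0.1, -0.99, 0.0], [0.0, -0.0, -1.0]]
```

```bash
python3 jog.py '{"x": [-2, -4, -4], "y": [0, 0, 0], "z": [0, 0, 0], "drx": [0, 0, 0], "dry": [0, 0, 0], "drz": [0, 0, 0]}' | grep -E "pos|force"; python3 jog.py '{"x": [-2, -4, -4], "y": [0, 0, 0], "z": [0, 0, 0], "drx": [0, 0, 0], "dry": [0, 0, 0], "drz": [0, 0, 0]}' | grep -E "pos|force"; python3 -c "
from h import *
where()
cv2.imwrite('pics/d.png',cv2.resize(arm.get_image('side')[100:240,205:365],None,fx=4.2,fy=4.2,interpolation=cv2.INTER_CUBIC))"
```

```text
position: [527.0, 237.9, 128.7]
contact_force: [6.4, 0.8, 7.8]
grasp_force: 3.9
position: [522.9, 237.6, 128.6]
contact_force: [6.4, 1.6, 7.2]
grasp_force: 3.7
t 7.5 tip bin [-22.2 109.6 111.6] F [6.4 1.6 7.2] g -0.023999697087174292 3.721955674700439 tool [[0.99, 0.1, 0.01], [0.1, -0.99, 0.0], [0.01, -0.0, -1.0]]
```

```bash
python3 jog.py '{"x": [-3, -6, -6], "y": [0, 0, 0], "z": [0, -1, -1], "drx": [0, 0, 0], "dry": [0, 0, 0], "drz": [0, 0, 0]}' | grep -E "pos|force"; python3 jog.py '{"x": [-3, -6, -6], "y": [0, 0, 0], "z": [-1, -3, -3], "drx": [0, 0, 0], "dry": [0, 0, 0], "drz": [0, 0, 0]}' | grep -E "pos|force"; python3 -c "
from h import *
where()
cv2.imwrite('pics/d.png',cv2.resize(arm.get_image('side')[100:240,205:365],None,fx=4.2,fy=4.2,interpolation=cv2.INTER_CUBIC))"
```

```text
position: [515.0, 236.3, 128.8]
contact_force: [0.9, 0.6, 6.3]
grasp_force: 2.8
position: [507.2, 234.7, 130.2]
contact_force: [1.8, 0.7, 0.1]
grasp_force: 0.6
t 8.15 tip bin [-38.2 108.2 113.2] F [1.8 0.7 0.1] g -0.30623344252062124 0.5904385121539235 tool [[1.0, 0.1, -0.0], [0.1, -1.0, -0.0], [-0.0, 0.0, -1.0]]
```

View pics/d.png

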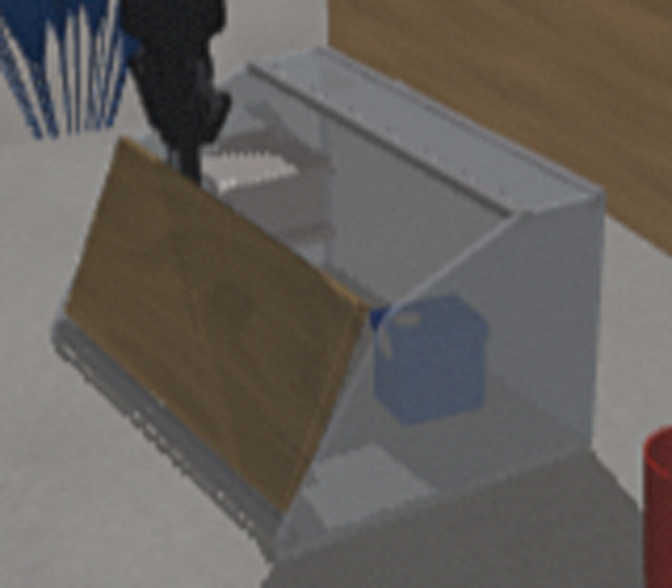

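The door is past the catch: its upper edge now runs (120,140)–(365,310), and the catch pad is back up at (255,165). I'll keep following the arc.

```bash
python3 jog.py '{"x": [-8, -16, -24, -32, -40, -48, -54], "y": [0, 0, 0, 0, 0, 0, 0], "z": [-3, -6, -9, -12, -14, -16, -16], "drx": [0, 0, 0, 0, 0, 0, 0], "dry": [0, 0, 0, 0, 0, 0, 0], "drz": [0, 0, 0, 0, 0, 0, 0]}' | grep -E "pos|force"; python3 jog.py '{"x": [-8, -16, -24, -32, -40, -48, -56, -60, -60], "y": [0, 0, 0, 0, 0, 0, 0, 0, 0], "z": [-1, -2, -3, -3, -3, -3, -3, -3, -3], "drx": [0, 0, 0, 0, 0, 0, 0, 0, 0], "dry": [0, 0, 0, 0, 0, 0, 0, 0, 0], "drz": [0, 0, 0, 0, 0, 0, 0, 0, 0]}' | grep -E "pos|force"; python3 -c "
from h import *
where()"
```

```text
position: [454.2, 229.9, 147.4]
contact_force: [1.0, 0.1, 0.6]
grasp_force: 0.5
position: [394.5, 223.8, 150.0]
contact_force: [-0.2, 0.1, -0.3]
grasp_force: 0.0
t 9.8 tip bin [-151.4  108.5  133. ] F [-0.2  0.1 -0.3] g 0.2198684996532397 0.0 tool [[1.0, 0.1, -0.0], [0.1, -1.0, -0.0], [-0.0, 0.0, -1.0]]
```

```bash
python3 jog.py '{"x": [0, 0, 0, 0, 0, 0, 0, 0, 0, 0], "y": [0, 0, 0, 0, 0, 0, 0, 0, 0, 0], "z": [-40, -80, -130, -130, -130, -130, -130, -130, -130, -130], "drx": [0, 0, 0, 0, 0, 0, 0, 0, 0, 0], "dry": [0, 0, 0, 0, 0, 0, 0, 0, 0, 0], "drz": [0, 0, 0, 0, 0, 0, 0, 0, 0, 0]}' 85 | grep clock; python3 jog.py '{"x": [0, 0, 0, 0, 0, 0, 0, 0, 0, 0], "y": [0, 0, 0, 0, 0, 0, 0, 0, 0, 0], "z": [0, 0, 0, 0, 0, 0, 0, 0, 0, 0], "drx": [0, 0, 0, 0, 0, 0, 0, 0, 0, 0], "dry": [0, 0, 0, 0, 0, 0, 0, 0, 0, 0], "drz": [0, 0, 0, 0, 0, 0, 0, 0, 0, 0]}' | grep -E "pos|clock"; python3 - <<'E'
from h import *
where()
for n in C: cv2.imwrite(f"pics/{n}2.png",arm.get_image(n))
a=cv2.imread("pics/top2.png")[140:260,120:320];b=cv2.imread("pics/side2.png")[60:240,100:400]
a=cv2.resize(a,None,fx=4,fy=4,interpolation=cv2.INTER_CUBIC)[:,:];a=a[:300*2-120]
# side: container region x5
c=cv2.resize(cv2.imread("pics/side2.png")[150:215,270:345],None,fx=4,fy=4,interpolation=cv2.INTER_CUBIC)
out=a.copy(); out[0:260,0:300]=c; cv2.imwrite("pics/e.png",out); print(out.shape)
E
```

```text
clock: 10.8
clock: 11.8
position: [395.3, 224.0, 280.0]
t 11.8 tip bin [-150.6  108.6  263. ] F [-0.8  0.8 -0.3] g 85.05251146434556 0.0 tool [[1.0, 0.1, 0.0], [0.1, -1.0, 0.0], [0.0, -0.0, -1.0]]
(480, 800, 3)
```

View pics/e.png

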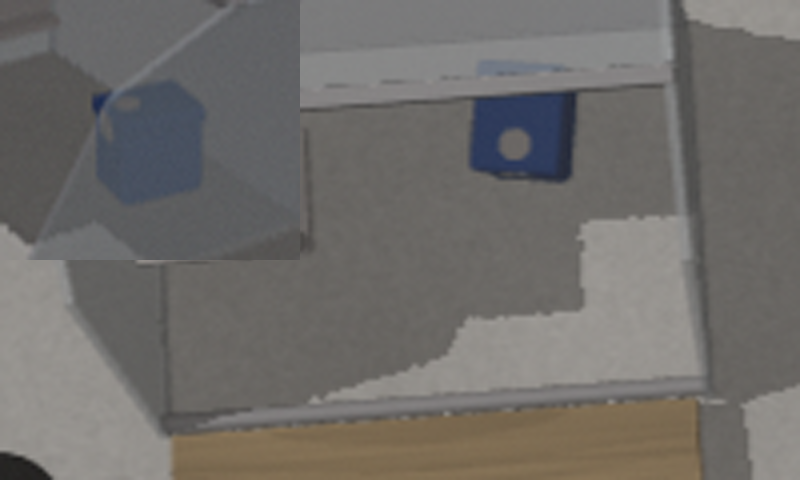

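```bash
python3 - <<'E'
from h import *
ft=lambda u:(np.array(u)+.5)/4-.5+(120,140)
fs=lambda u:(np.array(u)+.5)/4-.5+(270,150)
a,b,H=36,29,82
o=[("top",(-a,b,H),ft((470,166))),("top",(-a,-b,H),ft((556,176))),("top",(-a,-b,8),ft((569,183))),("top",(a,b,H),ft((477,62))),
("side",(-a,-b,8),fs((130,206))),("side",(a,-b,8),fs((200,187))),("side",(a,-b,H),fs((206,108))),("side",(a,b,H),fs((172,82))),("side",(-a,b,H),fs((95,95)))]
q,r=fit(o,[620,57,0]); print(q,r.round(1).tolist()); np.save("cont.npy",q)
print("button",[(z,ray("top",ft((514,145)),z).round(1),ray("side",fs((127,102)),z).round(1)) for z in(74,82,86,90)])
c,s=np.cos(Q[2]),np.sin(Q[2]);d=q[:2]-Q[:2];print("bin",c*d[0]+s*d[1],-s*d[0]+c*d[1])
E
```

```text
[ 6.24500345e+02  6.15980896e+01 -3.19097814e-02] [[-1.0, 0.8], [0.2, -0.3], [0.8, 0.4], [-0.6, -1.1], [-1.7, 1.6], [1.7, 1.2], [0.6, -0.2], [0.5, -1.2], [-1.1, 0.0]]
button [(74, array([606.7,  63.2,  74. ]), array([616.1,  82.2,  74. ])), (82, array([605.9,  61.8,  82. ]), array([608.9,  68.1,  82. ])), (86, array([605.4,  61.2,  86. ]), array([605.2,  61. ,  86. ])), (90, array([605. ,  60.5,  90. ]), array([601.6,  53.9,  90. ]))]
bin 61.43820898890488 -75.63409994346047
```

The door lies open and the container is clear at (515,130), with its button at (514,145). By touch the fingertips sit about 20 mm shorter than described, so I'll measure them numerically from the side image by differencing.

```bash
python3 - <<'E'
from h import *
s=arm.read_state();p=s["position"];print(p)
I=cv2.imread("pics/side2.png");B=cv2.imread("pics/side0.png")
u=proj("side",p)[0];print("tcp px",u)
for dz in (20,10,0,-10,-17,-25): print(dz,proj("side",p+[0,0,dz])[0].round(1), [proj("side",p+R.from_quat(s["ee_rot"]).apply([0,e,-dz]))[0].round(0).tolist() for e in(-50,50)])
x,y=int(u[0]),int(u[1])
g=cv2.absdiff(I,B).max(2)[y-30:y+20,x-34:x+34]
gr=I.max(2)[y-30:y+20,x-34:x+34]
print("x0",x-34,"y0",y-30)
for j,r in enumerate(gr): print(y-30+j,"".join("#" if v<55 else("+" if v<85 else".") for v in r))
E
```

```text
[395.26715933 224.01781116 280.00969122]
tcp px [210.14313788 107.4708797 ]
20 [209.3 100.6] [[203.0, 96.0], [216.0, 105.0]]
10 [209.7 104.1] [[203.0, 100.0], [217.0, 109.0]]
0 [210.1 107.5] [[204.0, 103.0], [217.0, 112.0]]
-10 [210.5 110.8] [[204.0, 106.0], [217.0, 116.0]]
-17 [210.8 113.2] [[204.0, 109.0], [218.0, 118.0]]
-25 [211.1 115.9] [[205.0, 111.0], [218.0, 121.0]]
x0 176 y0 77
77 ...........+++++++###########################+++++++++++++++++++++++
78 ............++++++###########################+++++++++++++++++++++++
79 ............++++++############################++++++++++++++++++++++
80 .............+++++++###########################+++++++++++++++++++++
81 .............++++++++#########################++++++++++++++++++++++
82 .............++++++++#########################++++++++++++++++++++++
83 ..............+++++++##########################+++++++++++++++++++++
84 ..............++++++++########################++++++++++++++++++++++
85 ..............+++++++++########+##############++++++++++++++++++++++
86 ..............+++++++++########++#############+++++++++++++
[... 2216 characters left out ...]
...........++++....+..+..+......++.........
118 ................................+....+++....+..+..+...+..++.........
119 ................................++...+++....+..+..+...+..++.........
120 .................................+...+++....+..+..+...+..+..........
121 ......................................++....+..+..+...+.++..........
122 ......................................+++......+..+.....++..........
123 ..................................+...+++......+..+.....+...........
124 ..................................++...++......+..+.................
125 ...................................+...++.........+..+..+...........
126 .......................................++............+.++...........
```

Open tips lie 20 mm behind the TCP (seen at y≈100 against TCP 107), and the closed contact gave −6. That matches the stated 13 mm swing, so I use about −11 mm at the 58 mm opening.

```bash
python3 - <<'E'
from h import *
t=.6; yaw=-.03
a=np.array([np.sin(t)*np.cos(yaw),np.sin(t)*np.sin(yaw),-np.cos(t)])
row(np.array([628,61,38])-230*a,yaw,t,-11.)
E
```

```text
row [ 92.8 169.3  61.3] [-0.039  0.599  0.125] n 4.051761607246529 4.089042880614851
```

```bash
python3 jog.py '{"x": [20, 50, 93, 93, 93, 93, 93, 93, 93], "y": [40, 90, 169, 169, 169, 169, 169, 169, 169], "z": [10, 30, 61, 61, 61, 61, 61, 61, 61], "drx": [0, -0.02, -0.039, -0.039, -0.039, -0.039, -0.039, -0.039, -0.039], "dry": [0.12, 0.25, 0.4, 0.599, 0.599, 0.599, 0.599, 0.599, 0.599], "drz": [0, 0.06, 0.1, 0.125, 0.125, 0.125, 0.125, 0.125, 0.125]}' | grep -E "pos|force"; python3 - <<'E'
from h import *
t=.6; yaw=-.03
a=np.array([np.sin(t)*np.cos(yaw),np.sin(t)*np.sin(yaw),-np.cos(t)])
g=np.array([628,61,38]); where(); print(arm.read_state()["joints"].round(2))
row(g-100*a,yaw,t,-11.);row(g,yaw,t,-11.)
E
```

```text
position: [503.8, 63.6, 218.2]
contact_force: [0.7, -0.6, -0.8]
grasp_force: 0.0
t 12.8 tip bin [-48.9 -63.  204.1] F [ 0.7 -0.6 -0.8] g 85.28270689928033 0.0 tool [[0.83, -0.03, 0.56], [-0.03, -1.0, -0.02], [0.56, 0.0, -0.83]]
[ 0.31 -0.06 -1.02  1.36 -0.19 -0.06]
row [  0.9  -1.4 129.8] [ 0.002  0.002 -0.001] n 2.596809088512022 0.01749069611235325
row [  1.1  -1.6 229.8] [ 0.002  0.002 -0.001] n 4.596749044263379 0.01749069611235325
```

```bash
python3 - <<'E'
from h import *
t=.45; yaw=-.03
a=np.array([np.sin(t)*np.cos(yaw),np.sin(t)*np.sin(yaw),-np.cos(t)])
g=np.array([624,61,38]); 
row(g-170*a,yaw,t,-11.)
E
```

```text
row [21.3 -1.1 59.3] [ 0.002 -0.148 -0.001] n 1.2609041347189476 0.9899074068831359
```

```bash
python3 jog.py '{"x": [7, 14, 21, 21, 21, 21], "y": [0, -1, -1, -1, -1, -1], "z": [20, 40, 59, 59, 59, 59], "drx": [0, 0, 0, 0, 0, 0], "dry": [-0.05, -0.1, -0.148, -0.148, -0.148, -0.148], "drz": [0, 0, 0, 0, 0, 0]}' | grep -E "pos|force"; python3 - <<'E'
from h import *
yaw=-.03
where(); print(arm.read_state()["joints"].round(2))
for t in (.45,.55):
    a=np.array([np.sin(t)*np.cos(yaw),np.sin(t)*np.sin(yaw),-np.cos(t)])
    g=np.array([626,61,38]);
    row(g-90*a,yaw,t,-11.);row(g,yaw,t,-11.)
E
```

```text
position: [555.2, 65.2, 182.3]
contact_force: [-0.5, -0.5, 0.8]
grasp_force: 0.0
t 13.4 tip bin [  0.2 -66.2 167. ] F [-0.5 -0.5  0.8] g 85.02893744461667 0.0 tool [[0.9, -0.03, 0.44], [-0.03, -1.0, -0.01], [0.44, 0.0, -0.9]]
[ 0.46  0.12 -0.77  0.65 -0.35  0.5 ]
row [ 0.9  2.  81.8] [-0.    -0.002  0.001] n 1.6359286832730018 0.016045080675535728
row [  0.8   2.  171.8] [-0.    -0.002  0.001] n 3.435584401318707 0.016045080675535728
row [-6.9  2.  82.1] [-0.     0.098  0.001] n 1.6492453993036849 0.6531682355918541
row [  1.9   2.1 171.7] [-0.     0.098  0.001] n 3.434697762898081 0.6531682355918541
```

```bash
python3 jog.py '{"x": [0, 1, 1, 1, 1], "y": [1, 2, 2, 2, 2], "z": [30, 60, 82, 82, 82], "drx": [0, 0, 0, 0, 0], "dry": [0, 0, 0, 0, 0], "drz": [0, 0, 0, 0, 0]}' | grep -E "pos|force"; python3 - <<'E'
from h import *
where(); print(arm.read_state()["joints"].round(2))
yaw=-.03;t=.45; row(np.array([626,61,38]),yaw,t,-11.)
E
```

```text
position: [594.1, 62.7, 122.4]
contact_force: [-0.4, 0.9, -0.2]
grasp_force: 0.0
t 13.9 tip bin [ 38.4 -72.5 107. ] F [-0.4  0.9 -0.2] g 84.83699566009511 0.0 tool [[0.91, -0.03, 0.42], [-0.03, -1.0, -0.02], [0.42, 0.0, -0.91]]
[ 0.3   0.26 -0.83  1.09 -0.16  0.18]
row [ -6.    0.2 101. ] [ 0.005  0.02  -0.   ] n 2.024108339245388 0.1350945806161277
```

```bash
cat > ik.py <<'E'
from h import *
s=arm.read_state()
D=[([1.43559,.385425,.006748,-.000442,-1.193982],[239.59,576.67,224.06],[0,0,-1]),
([.31,-.06,-1.02,1.36,-.19],[503.8,63.6,218.2],[.56,-.02,-.83]),([.46,.12,-.77,.65,-.35],[555.2,65.2,182.3],[.44,-.01,-.9]),
(s["joints"][:5],s["position"],R.from_quat(s["ee_rot"]).as_matrix()[:,2])]
def fk(q,p,s4=1):
    c,a0,h,L1,L2,e,Dt=p
    A=R.from_euler("z",q[0]); F=A*R.from_euler("y",q[1]-q[2])
    W=F*R.from_euler("x",s4*q[3])*R.from_euler("y",-q[4])
    return A.apply([a0,c,h])+(A*R.from_euler("y",q[1])).apply([e,0,L1])+F.apply([L2,0,0])+W.apply([Dt,0,0]),W.apply([1,0,0])
best=None
for s4 in(1,-1):
    f=lambda p:np.concatenate([np.r_[fk(q,p,s4)[0]-x,(fk(q,p,s4)[1]-z)*100] for q,x,z in D]+[0.02*(np.array(p)-[-160,0,350,350,400,0,200])])
    r=least_squares(f,[-160,0,350,350,400,0,200]); print(s4,r.cost,r.x.round(1),r.fun[:24].reshape(-1,6).round(1).tolist())
    if best is None or r.cost<best[0]: best=(r.cost,r.x,s4)
P,s4=best[1],best[2]
lo=np.array([-3.14,-1.21,-1.07,-3.16,-2.99]);hi=np.array([3.14,2.06,1.41,2.05,-.16])
for t in (0,.1,.2,.25,.3,.35,.4,.45):
    out=[]
    for z in(38,75):
        a=np.array([np.sin(t),-.03*np.sin(t),-np.cos(t)]);tcp=np.array([626,61,z])+11*a
        g=lambda q:np.r_[fk(q,P,s4)[0]-tcp,(fk(q,P,s4)[1]-a)*200]
        rs=[least_squares(g,x0,bounds=(lo,hi)) for x0 in (np.clip(s["joints"][:5],lo+.01,hi-.01),[.3,.4,-.3,.2,-.8],[.3,.4,-.3,-2,-.8])]
        k=min(rs,key=lambda r:r.cost); out.append((z,round(k.cost,1),k.x.round(2).tolist()))
    print(t,out)
E
python3 ik.py
```

```text
1 5819.620018576862 [-169.2  193.4  197.5  373.9  220.7   82.4  222.3] [[11.1, 9.9, -15.0, 0.0, -0.2, 0.0], [9.4, -33.8, -7.2, -11.1, 35.8, 0.3], [-13.8, 65.7, 4.5, -19.2, 36.4, -0.2], [-19.5, -27.4, 17.7, -8.4, 27.0, 0.0]]
-1 4466.360726363492 [-121.3  237.5  167.9  304.   188.3   99.6  137.2] [[-36.1, 20.2, -18.8, -0.1, -0.2, 0.0], [16.7, -50.8, -8.7, 0.2, 0.6, 0.3], [-1.9, 41.8, 5.4, -0.8, -0.8, -0.2], [-24.1, -31.9, 22.1, 0.0, -0.0, 0.0]]
0 [(38, np.float64(0.0), [0.29, 0.75, -0.26, -0.0, -0.56]), (75, np.float64(0.0), [0.29, 0.65, -0.25, -0.0, -0.67])]
0.1 [(38, np.float64(0.0), [0.3, 0.73, -0.34, 0.08, -0.41]), (75, np.float64(0.0), [0.3, 0.63, -0.33, 0.07, -0.51])]
0.2 [(38, np.float64(0.0), [0.3, 0.71, -0.42, 0.26, -0.26]), (75, np.float64(0.0), [0.3, 0.61, -0.41, 0.18, -0.36])]
0.25 [(38, np.float64(0.0), [0.31, 0.71, -0.45, 0.46, -0.19]), (75, np.float64(0.0), [0.31, 0.61, -0.45, 0.29, -0.29])]
0.3 [(38, np.float64(5.9), [0.31, 0.71, -0.47, 0.73, -0.16]), (75, np.float64(0.0), [0.31, 0.6, -0.48, 0.46, -0.22])]
0.35 [(38, np.float64(32.2), [0.32, 0.71, -0.51, 1.35, -0.16]), (75, np.float64(0.0), [0.31, 0.6, -0.52, 0.77, -0.17])]
0.4 [(38, np.float64(1.2), [0.32, 0.71, -0.56, 2.05, -0.16]), (75, np.float64(5.9), [0.32, 0.6, -0.54, 1.18, -0.16])]
0.45 [(38, np.float64(26.3), [0.32, 0.71, -0.55, 2.05, -0.18]), (75, np.float64(0.2), [0.32, 0.6, -0.59, 1.85, -0.16])]
```

```bash
python3 - <<'E'
t=open("ik.py").read()
t=t.replace("c,a0,h,L1,L2,e,Dt=p","c,a0,h,L1,L2,e,Dt,c4,e4,c5=p")
t=t.replace('''F.apply([L2,0,0])+W.apply([Dt,0,0])''','''F.apply([L2,0,0])+(F*R.from_euler("x",s4*q[3])).apply([0,c4,e4])+W.apply([Dt,0,c5])''')
t=t.replace("[-160,0,350,350,400,0,200]","[-80,0,350,350,400,0,200,-80,0,0]").replace("for s4 in(1,-1)","for s4 in(-1,)").replace("0.02*","0.004*")
open("ik.py","w").write(t)
E
python3 ik.py
```

```text
-1 2.682069517098459 [  -9.6    6.5  160.6  548.3  405.9   16.3  293.7 -149.9    5.8   -2.9] [[-0.2, -0.1, 0.0, -0.1, -0.2, 0.0], [-0.5, 0.6, 0.1, 0.2, 0.6, 0.3], [0.5, 0.2, -0.2, -0.8, -0.8, -0.2], [0.1, -1.0, 0.1, 0.0, -0.0, 0.0]]
0 [(38, np.float64(0.0), [0.35, 0.59, -0.21, -0.0, -0.77]), (75, np.float64(0.0), [0.35, 0.54, -0.18, 0.0, -0.85])]
0.1 [(38, np.float64(0.0), [0.37, 0.55, -0.32, 0.07, -0.61]), (75, np.float64(0.0), [0.37, 0.5, -0.28, 0.06, -0.69])]
0.2 [(38, np.float64(0.0), [0.39, 0.52, -0.44, 0.19, -0.44]), (75, np.float64(0.0), [0.39, 0.47, -0.4, 0.16, -0.53])]
0.25 [(38, np.float64(0.0), [0.39, 0.51, -0.52, 0.31, -0.33]), (75, np.float64(0.0), [0.39, 0.45, -0.47, 0.24, -0.44])]
0.3 [(38, np.float64(0.0), [0.36, 0.49, -0.65, 0.62, -0.19]), (75, np.float64(0.0), [0.39, 0.44, -0.55, 0.38, -0.33])]
0.35 [(38, np.float64(31.4), [0.34, 0.48, -0.67, 0.72, -0.16]), (75, np.float64(0.0), [0.35, 0.42, -0.68, 0.71, -0.2])]
0.4 [(38, np.float64(148.9), [0.34, 0.48, -0.66, 0.67, -0.16]), (75, np.float64(29.7), [0.32, 0.41, -0.71, 0.87, -0.16])]
0.45 [(38, np.float64(258.8), [0.07, 0.47, -0.78, 2.05, -0.16]), (75, np.float64(146.2), [0.31, 0.41, -0.72, 0.9, -0.16])]
```

```bash
python3 - <<'E'
t=open("ik.py").read(); t=t[:t.index("for t in (0,.1")].replace("(s[\"joints\"][:5],s","([.30,.26,-.83,1.09,-.16],s")
t+='''
def solve(tcp,a,x0s):
    g=lambda q:np.r_[fk(q,P,s4)[0]-tcp,(fk(q,P,s4)[1]-a)*200]
    rs=[least_squares(g,x0,bounds=(lo,hi)) for x0 in x0s]; return rs
if __name__=="__main__":
  for tx in (605,612):
   for t in (.2,.25,.3,.35,.4,.5,.6):
    for z in(50,):
        a=np.array([np.sin(t),-.03*np.sin(t),-np.cos(t)]);tcp=np.array([tx,61.5,z])+11*a
        for r in solve(tcp,a,([.3,.4,-.3,.2,-.8],[0,.4,-.5,-3,-.4],[-.1,.4,-.5,1.9,-.4])):
            if r.cost<1: print(tx,t,z,r.x.round(2).tolist())
'''
open("ik.py","w").write(t)
E
python3 ik.py
```

```text
-1 4.494798285088928 [  -8.8    9.   157.6  552.5  405.    12.5  296.4 -150.6    5.8   -2.5] [[-0.4, -0.1, -0.0, -0.1, -0.2, 0.0], [-0.7, 1.2, -0.1, 0.2, 0.6, 0.3], [0.7, 0.3, 0.0, -0.8, -0.8, -0.2], [0.3, -1.7, 0.1, -0.1, -0.1, -0.1]]
605 0.2 50 [0.4, 0.47, -0.49, 0.2, -0.43]
605 0.2 50 [0.4, 0.47, -0.49, 0.2, -0.43]
605 0.25 50 [0.4, 0.46, -0.57, 0.33, -0.33]
605 0.25 50 [0.4, 0.46, -0.57, 0.33, -0.33]
605 0.3 50 [0.36, 0.44, -0.71, 0.67, -0.18]
605 0.3 50 [0.36, 0.44, -0.71, 0.67, -0.18]
612 0.2 50 [0.4, 0.48, -0.47, 0.19, -0.44]
612 0.2 50 [0.4, 0.48, -0.47, 0.19, -0.44]
612 0.25 50 [0.4, 0.47, -0.55, 0.31, -0.34]
612 0.25 50 [0.4, 0.47, -0.55, 0.31, -0.34]
612 0.3 50 [0.37, 0.45, -0.67, 0.6, -0.2]
612 0.3 50 [0.37, 0.45, -0.67, 0.6, -0.2]
```

```bash
python3 - <<'E'
from h import *
yaw=-.03;t=.27
a=np.array([np.sin(t)*np.cos(yaw),np.sin(t)*np.sin(yaw),-np.cos(t)])
g=np.array([609,61.7,50.])
row(g-70*a,yaw,t,-11.);row(g,yaw,t,-11.)
E
```

```text
row [-7.3  0.5 13.8] [ 0.005 -0.16  -0.001] n 0.31168362279805295 1.070603290572804
row [-18.4   0.1  82.9] [ 0.005 -0.16  -0.001] n 1.698175488897182 1.070603290572804
```

```bash
python3 jog.py '{"x": [-10, -8, -7, -7, -7], "y": [0, 0, 0, 0, 0], "z": [0, 7, 14, 14, 14], "drx": [0, 0, 0.005, 0.005, 0.005], "dry": [-0.06, -0.12, -0.16, -0.16, -0.16], "drz": [0, 0, 0, 0, 0]}' | grep -E "pos|force"; python3 - <<'E'
from h import *
where(); print(arm.read_state()["joints"].round(2))
yaw=-.03;t=.27
a=np.array([np.sin(t)*np.cos(yaw),np.sin(t)*np.sin(yaw),-np.cos(t)])
g=np.array([609,61.7,50.])
row(g-70*a,yaw,t,-11.);row(g,yaw,t,-11.)
E
```

```text
position: [595.4, 65.3, 108.1]
contact_force: [0.9, -0.4, 0.4]
grasp_force: 0.0
t 14.4 tip bin [ 37.4 -69.6  91.7] F [ 0.9 -0.4  0.4] g 84.44194920394824 0.0 tool [[0.96, -0.03, 0.27], [-0.03, -1.0, -0.01], [0.27, -0.0, -0.96]]
[ 0.43  0.34 -0.52  0.26 -0.48  0.89]
row [-2.3  3.2  0.6] [-0.003 -0.004 -0.001] n 0.08038023794072414 0.031809325458151884
row [-2.6  3.4 70.6] [-0.003 -0.004 -0.001] n 1.4152613551338629 0.031809325458151884
```

Good match; going in slowly.

```bash
python3 jog.py '{"x": [-2, -2, -2, -2], "y": [3, 3, 3, 3], "z": [12, 24, 36, 36], "drx": [0, 0, 0, 0], "dry": [0, 0, 0, 0], "drz": [0, 0, 0, 0]}' | grep -E "pos|force"; python3 jog.py '{"x": [0, 0, 0, 0], "y": [0, 0, 0, 0], "z": [12, 24, 34, 34], "drx": [0, 0, 0, 0], "dry": [0, 0, 0, 0], "drz": [0, 0, 0, 0]}' | grep -E "pos|force"; python3 - <<'E'
from h import *
where(); print(arm.read_state()["joints"].round(2)); row(np.array([609,61.7,50.]),-.03,.27,-11.)
for n in C: cv2.imwrite(f"pics/{n}3.png",arm.get_image(n))
a=cv2.imread("pics/top3.png")[130:225,180:275];b=cv2.imread("pics/side3.png")[110:205,255:350]
cv2.imwrite("pics/f.png",cv2.hconcat([cv2.resize(i,None,fx=4.2,fy=4.2,interpolation=cv2.INTER_CUBIC) for i in(a,b)]))
E
```

```text
position: [600.1, 58.7, 69.7]
contact_force: [-1.3, -0.2, -0.2]
grasp_force: 0.0
position: [609.8, 58.8, 37.4]
contact_force: [0.3, 0.3, -0.8]
grasp_force: 0.0
t 15.2 tip bin [ 51.  -77.6  21. ] F [ 0.3  0.3 -0.8] g 84.82573151880304 0.0 tool [[0.96, -0.03, 0.26], [-0.03, -1.0, -0.01], [0.26, 0.0, -0.96]]
[ 0.4   0.46 -0.6   0.39 -0.29  0.78]
row [ 2.5 -2.9 -1.4] [0.002 0.002 0.   ] n 0.08210063397868039 0.017386407643041002
```

View pics/f.png

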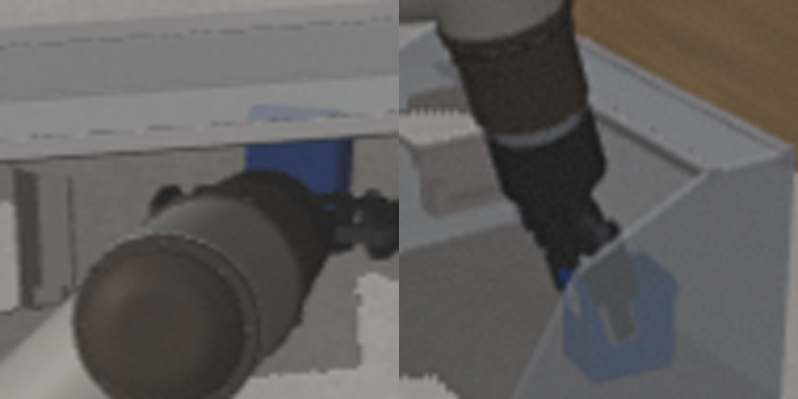

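The near finger's tip lies against the container's side at (622,340), at mid height, so the fingers straddle it. I'll centre in y and close.

```bash
python3 jog.py '{"x": [0, 0], "y": [-2, -3], "z": [0, 0], "drx": [0, 0], "dry": [0, 0], "drz": [0, 0]}' | grep -E "pos"; python3 jog.py '{"x": [0, 0, 0, 0, 0, 0, 0, 0], "y": [0, 0, 0, 0, 0, 0, 0, 0], "z": [0, 0, 0, 0, 0, 0, 0, 0], "drx": [0, 0, 0, 0, 0, 0, 0, 0], "dry": [0, 0, 0, 0, 0, 0, 0, 0], "drz": [0, 0, 0, 0, 0, 0, 0, 0]}' 0; python3 - <<'E'
from h import *
s=arm.read_state(); M=R.from_quat(s["ee_rot"])
yaw=-.03
ex=np.array([1,yaw,0]);
for v in ([0,0,4],[-60,-4,5],[-150,-12,60],[-150,-12,130]): print(v,M.inv().apply(v).round(1))
E
```

```text
position: [611.2, 62.9, 39.3]
clock: 16.3
position: [611.0, 62.6, 39.0]
ee_rot: [0.991, -0.015, 0.135, 0.002]
contact_force: [-3.5, 0.5, 5.2]
gripper_width: 57.3
grasp_force: 64.9
[0, 0, 4] [ 1.1  0.  -3.9]
[-60, -4, 5] [-56.3   5.8 -20.8]
[-150, -12, 60] [-128.    16.5  -97.9]
[-150, -12, 130] [-109.3   16.5 -165.3]
```

```bash
python3 jog.py '{"x": [1, 1, 1, 1], "y": [0, 0, 0, 0], "z": [-4, -4, -6, -6], "drx": [0, 0, 0, 0], "dry": [0, 0, 0, 0], "drz": [0, 0, 0, 0]}' | grep -E "pos|force|width"; python3 jog.py '{"x": [-15, -30, -45, -56, -80, -104, -128, -118, -109, -109], "y": [1, 3, 4, 6, 10, 13, 16, 16, 16, 16], "z": [-5, -11, -16, -21, -50, -74, -98, -130, -165, -165], "drx": [0, 0, 0, 0, 0, 0, 0, 0, 0, 0], "dry": [0, 0, 0, 0, 0, 0, 0, 0, 0, 0], "drz": [0, 0, 0, 0, 0, 0, 0, 0, 0, 0]}' | grep -E "pos|force|width"; python3 - <<'E'
from h import *
where(); print(arm.read_state()["joints"].round(2))
s=arm.read_state(); M=R.from_quat(s["ee_rot"])
print(s["position"]) 
Rt=R.from_euler("z",-.03)*R.from_euler("y",-.25)*R.from_euler("x",np.pi); 
print("rot",(M.inv()*Rt).as_rotvec())
E
```

```text
position: [609.9, 62.4, 44.3]
contact_force: [-0.3, 1.1, -2.5]
gripper_width: 57.1
grasp_force: 64.3
position: [463.9, 53.4, 180.2]
contact_force: [0.4, 0.5, -1.6]
gripper_width: 56.9
grasp_force: 65.7
t 17.7 tip bin [-94.4 -68.5 163.9] F [ 0.4  0.5 -1.6] g 56.85939087759837 65.72006106376648 tool [[0.96, -0.03, 0.28], [-0.03, -1.0, -0.0], [0.28, -0.01, -0.96]]
[ 0.56  0.02 -0.72  0.26 -0.61  0.79]
[463.93993984  53.37982616 180.24692175]
rot [-6.58151196e-03 -3.16859343e-02 -8.43212237e-05]
```

```bash
python3 - <<'E'
from ik import *
t=.27
for yaw in (0,-.03,-.3,-.5,-.75,-1,-1.3):
  for z in (35,60,150):
    off=np.array([13*np.cos(yaw+.03)-1*-np.sin(yaw+.03)*-1,13*np.sin(yaw+.03)-1*np.cos(yaw+.03)])
    tcp=np.array([444-off[0],-308-off[1],z]); a=np.array([np.sin(t)*np.cos(yaw),np.sin(t)*np.sin(yaw),-np.cos(t)])
    r=min(solve(tcp,a,([-.4,.4,-.3,.2,-.8],[-.4,.3,-.9,1,-.3])),key=lambda r:r.cost); print(yaw,z,tcp.round(),round(r.cost,2),r.x.round(2))
E
```

```text
-1 445.8706564114303 [ -62.4   10.   786.9  192.2  495.9 -140.5  457.1  -94.  -167.8  254.7] [[-3.4, 1.5, -3.1, -0.1, -0.2, 0.0], [0.8, 7.8, -9.0, 0.2, 0.6, 0.3], [-3.3, -2.4, 18.4, -0.8, -0.8, -0.2], [2.8, -9.7, -6.4, 13.7, -1.8, 5.1]]
0 35 [ 431. -307.   35.] 0.0 [-0.34  1.36  0.18 -0.57 -0.17]
0 60 [ 431. -307.   60.] 0.0 [-0.35  1.22  0.08 -0.48 -0.2 ]
0 150 [ 431. -307.  150.] 0.0 [-0.39  0.35 -0.45 -0.2  -0.53]
-0.03 35 [ 431. -307.   35.] 0.53 [-0.34  1.36  0.18 -0.56 -0.16]
-0.03 60 [ 431. -307.   60.] 0.0 [-0.34  1.24  0.08 -0.47 -0.18]
-0.03 150 [ 431. -307.  150.] 0.0 [-0.39  0.36 -0.45 -0.19 -0.51]
-0.3 35 [ 431. -304.   35.] 99.79 [-0.32  1.36  0.16 -0.37 -0.16]
-0.3 60 [ 431. -304.   60.] 60.34 [-0.32  1.24  0.06 -0.26 -0.16]
-0.3 150 [ 431. -304.  150.] 0.0 [-0.31  0.52 -0.43 -0.01 -0.36]
-0.5 35 [ 432. -301.   35.] 207.64 [-0.31  1.35  0.12  0.02 -0.16]
-0.5 60 [ 432. -301.   60.] 132.21 [-0.31  1.24  0.02  0.12 -0.16]
-0.5 150 [ 432. -301.  150.] 0.0 [-0.26 -0.1  -0.79  0.11 -0.61]
-0.75 35 [ 434. -299.   35.] 129.93 [-0.41  1.36  0.06  1.07 -0.16]
-0.75 60 [ 434. -299.   60.] 76.7 [-0.38  1.24 -0.03  0.88 -0.16]
-0.75 150 [ 434. -299.  150.] 0.0 [-0.2   0.08 -0.71  0.26 -0.57]
-1 35 [ 436. -297.   35.] 5.08 [-0.45  1.37  0.07  1.28 -0.16]
-1 60 [ 436. -297.   60.] 0.07 [-0.43  1.25 -0.02  1.16 -0.16]
-1 150 [ 436. -297.  150.] 14.19 [-0.17  0.2  -0.64  0.37 -0.56]
-1.3 35 [ 439. -295.   35.] 0.0 [-0.29  1.27  0.01  0.96 -0.28]
-1.3 60 [ 439. -295.   60.] 0.0 [-0.24  1.11 -0.09  0.81 -0.33]
-1.3 150 [ 439. -295.  150.] 81.56 [-0.1   0.08 -0.64  0.35 -0.76]
```

```bash
python3 - <<'E'
t=open("ik.py").read(); t=t.replace("P,s4=best[1],best[2]","P,s4=np.array([-9.6,6.5,160.6,548.3,405.9,16.3,293.7,-149.9,5.8,-2.9]),-1"); open("ik.py","w").write(t)
from ik import *
print("check",fk(s["joints"],P,-1)[0]-s["position"])
t=.28
for yaw in (.6,.3,0,-.03,-.3,-.5,-.75,-1,-1.3,-1.6):
  o=[]
  for z in (35,60,150):
    off=R.from_euler("z",yaw+.03).apply([13,-1,0])
    tcp=np.array([444,-308,z])-off; a=np.array([np.sin(t)*np.cos(yaw),np.sin(t)*np.sin(yaw),-np.cos(t)])
    r=min(solve(tcp,a,([-.4,.4,-.3,.2,-.8],[-.4,.3,-.9,1,-.3],[-.4,.3,-.7,-1,-.3])),key=lambda r:r.cost); o.append((z,round(r.cost,2),r.x.round(2).tolist()))
  print(yaw,o)
E
```

```text
-1 445.8706564114303 [ -62.4   10.   786.9  192.2  495.9 -140.5  457.1  -94.  -167.8  254.7] [[-3.4, 1.5, -3.1, -0.1, -0.2, 0.0], [0.8, 7.8, -9.0, 0.2, 0.6, 0.3], [-3.3, -2.4, 18.4, -0.8, -0.8, -0.2], [2.8, -9.7, -6.4, 13.7, -1.8, 5.1]]
check [5.17122516 6.00599409 5.34378284]
0.6 [(35, np.float64(0.0), [-0.48, 0.44, -0.37, -0.41, -0.66]), (60, np.float64(0.0), [-0.48, 0.4, -0.36, -0.38, -0.71]), (150, np.float64(0.0), [-0.48, 0.28, -0.29, -0.32, -0.9])]
0.3 [(35, np.float64(0.0), [-0.45, 0.41, -0.45, -0.38, -0.53]), (60, np.float64(0.0), [-0.44, 0.37, -0.44, -0.35, -0.58]), (150, np.float64(0.0), [-0.43, 0.23, -0.37, -0.27, -0.78])]
0 [(35, np.float64(0.0), [-0.38, 0.38, -0.55, -0.27, -0.4]), (60, np.float64(0.0), [-0.38, 0.34, -0.53, -0.24, -0.45]), (150, np.float64(0.0), [-0.37, 0.2, -0.46, -0.17, -0.66])]
-0.03 [(35, np.float64(0.0), [-0.37, 0.38, -0.56, -0.25, -0.38]), (60, np.float64(0.0), [-0.37, 0.33, -0.55, -0.22, -0.44]), (150, np.float64(0.0), [-0.37, 0.19, -0.47, -0.15, -0.65])]
-0.3 [(35, np.float64(0.0), [-0.31, 0.36, -0.68, -0.01, -0.25]), (60, np.float64(0.0), [-0.31,
[... 289 characters left out ...]
t64(26.02), [-0.31, 0.35, -0.87, 0.69, -0.16]), (60, np.float64(0.0), [-0.31, 0.3, -0.89, 0.75, -0.17]), (150, np.float64(0.0), [-0.23, 0.17, -0.66, 0.28, -0.52])]
-1 [(35, np.float64(2.4), [-0.43, 0.35, -0.96, 1.32, -0.16]), (60, np.float64(0.0), [-0.3, 0.31, -0.89, 0.87, -0.24]), (150, np.float64(0.0), [-0.2, 0.18, -0.67, 0.39, -0.56])]
-1.3 [(35, np.float64(0.0), [-0.29, 0.37, -0.9, 1.02, -0.28]), (60, np.float64(0.0), [-0.23, 0.33, -0.83, 0.76, -0.36]), (150, np.float64(0.0), [-0.17, 0.21, -0.65, 0.43, -0.64])]
-1.6 [(35, np.float64(0.0), [-0.2, 0.41, -0.79, 0.73, -0.42]), (60, np.float64(0.0), [-0.18, 0.37, -0.74, 0.61, -0.49]), (150, np.float64(0.0), [-0.15, 0.25, -0.59, 0.42, -0.75])]
```

```bash
python3 - <<'E'
from h import *
s=arm.read_state(); M=R.from_quat(s["ee_rot"])
for v in ([431,-307,180],[431,-307,90]): print(M.inv().apply(np.array(v)-s["position"]).round(1))
E
```

```text
[-21.2 361.2  -8.3]
[-46.3 361.7  78.2]
```

```bash
python3 jog.py '{"x": [-2, -5, -7, -9, -12, -15, -18, -21, -21, -21], "y": [30, 70, 115, 160, 205, 250, 295, 335, 361, 361], "z": [0, -2, -3, -4, -5, -6, -7, -8, -8, -8], "drx": [0, 0, 0, 0, 0, 0, 0, 0, 0, 0], "dry": [0, 0, 0, 0, 0, 0, 0, 0, 0, 0], "drz": [0, 0, 0, 0, 0, 0, 0, 0, 0, 0]}' | grep -E "pos"; python3 jog.py '{"x": [-6, -13, -19, -25, -25, -25], "y": [0, 0, 0, 0, 0, 0], "z": [20, 45, 66, 86, 86, 86], "drx": [0, 0, 0, 0, 0, 0], "dry": [0, 0, 0, 0, 0, 0], "drz": [0, 0, 0, 0, 0, 0]}' | grep -E "pos|width"; python3 - <<'E'
from h import *
s=arm.read_state(); M=R.from_quat(s["ee_rot"]); where(); print(s["joints"].round(2))
for z in (40,34): print(M.inv().apply(np.array([431,-307,z])-s["position"]).round(1))
print(M.inv().apply([0,0,-2]).round(2), M.as_euler("xyz"))
# container blob centroid in both views
for n in C:
    H=cv2.cvtColor(arm.get_image(n),cv2.COLOR_BGR2HSV); m=cv2.inRange(H,(105,120,40),(130,255,255)); u=proj(n,[[444,-308,100]])[0]; y,x=np.nonzero(m)
    k=(abs(x-u[0])<40)&(abs(y-u[1])<40); print(n,u.round(),k.sum(),x[k].min(),x[k].max(),y[k].min(),y[k].max())
E
```

```text
position: [426.7, -312.1, 175.4]
position: [426.1, -308.7, 86.9]
gripper_width: 57.4
t 19.3 tip bin [-168.  -425.1   70.5] F [ 0.4  0.5 -1.6] g 57.350669694803706 65.85517287254333 tool [[0.96, -0.03, 0.27], [-0.03, -1.0, -0.01], [0.27, 0.0, -0.96]]
[-0.38  0.29 -0.51 -0.18 -0.53  2.07]
[-7.8 -1.8 46.5]
[-9.4 -1.8 52.3]
[-0.53 -0.    1.93] [ 3.14140278 -0.26901887 -0.02937799]
side [313. 252.] 844 292 331 233 278
top [393. 244.] 541 382 408 232 256
```

```bash
python3 jog.py '{"x": [-2, -4, -6, -7, -7, -7], "y": [0, -1, -1, -2, -2, -2], "z": [12, 24, 36, 43, 43, 43], "drx": [0, 0, 0, 0, 0, 0], "dry": [0, 0, 0, 0, 0, 0], "drz": [0, 0, 0, 0, 0, 0]}' | grep -E "pos|force"; python3 - <<'E'
from h import *
s=arm.read_state();p=s["position"]
o=R.from_euler("z",0).apply([13,-1,0]); q=[p[0]+13,p[1]-1,-.03]
B=T(q,[(x,y,z) for x in(-36,36) for y in(-29,29) for z in(p[2]-31,p[2]+43)])
for n in C:
    H=cv2.cvtColor(arm.get_image(n),cv2.COLOR_BGR2HSV); m=cv2.inRange(H,(105,120,40),(130,255,255)); b=proj(n,B); u=b.mean(0); y,x=np.nonzero(m)
    k=(abs(x-u[0])<40)&(abs(y-u[1])<40); print(n,"seen",x[k].min(),x[k].max(),y[k].min(),y[k].max(),"pred",b.min(0).round(),b.max(0).round())
E
```

```text
position: [431.1, -307.3, 43.5]
contact_force: [-0.0, -0.0, -1.8]
grasp_force: 66.0
side seen 294 332 248 292 pred [293. 246.] [334. 296.]
top seen 379 403 230 252 pred [376. 228.] [404. 259.]
```

Prediction matches both views. I'll lower gently until it touches.

```bash
python3 jog.py '{"x": [-0.5, -1.1, -1.1], "y": [0, 0, 0], "z": [2, 4, 4], "drx": [0, 0, 0], "dry": [0, 0, 0], "drz": [0, 0, 0]}' | grep -E "pos|ct_f"; python3 jog.py '{"x": [-0.5, -0.8, -0.8], "y": [0, 0, 0], "z": [2, 3, 3], "drx": [0, 0, 0], "dry": [0, 0, 0], "drz": [0, 0, 0]}' | grep -E "pos|ct_f"; python3 jog.py '{"x": [-0.3, -0.4, -0.4], "y": [0, 0, 0], "z": [1, 1.5, 1.5], "drx": [0, 0, 0], "dry": [0, 0, 0], "drz": [0, 0, 0]}' | grep -E "pos|ct_f"
```

```text
position: [430.9, -307.2, 39.5]
contact_force: [-0.3, 0.1, -2.2]
position: [431.0, -307.2, 36.4]
contact_force: [-0.1, -0.1, -1.5]
position: [431.1, -307.3, 35.1]
contact_force: [-0.2, -0.8, -1.0]
```

```bash
python3 jog.py '{"x": [-0.3, -0.4, -0.4], "y": [0, 0, 0], "z": [1, 1.5, 1.5], "drx": [0, 0, 0], "dry": [0, 0, 0], "drz": [0, 0, 0]}' | grep -E "pos|ct_f"; python3 jog.py '{"x": [-0.3, -0.4, -0.4], "y": [0, 0, 0], "z": [1, 1.5, 1.5], "drx": [0, 0, 0], "dry": [0, 0, 0], "drz": [0, 0, 0]}' | grep -E "pos|ct_f"
```

```text
position: [431.2, -307.4, 35.0]
contact_force: [-4.8, 2.8, 10.8]
position: [431.3, -307.4, 35.0]
contact_force: [-9.6, 4.6, 22.9]
```

```bash
python3 jog.py '{"x": [0.4, 0.4, 0.4], "y": [0, 0, 0], "z": [-1.5, -1.8, -1.8], "drx": [0, 0, 0], "dry": [0, 0, 0], "drz": [0, 0, 0]}' | grep -E "pos|ct_f"; python3 jog.py '{"x": [0, 0, 0, 0, 0, 0], "y": [0, 0, 0, 0, 0, 0], "z": [0, 0, 0, 0, 0, 0], "drx": [0, 0, 0, 0, 0, 0], "dry": [0, 0, 0, 0, 0, 0], "drz": [0, 0, 0, 0, 0, 0]}' 85 | grep -E "ct_f|width"; python3 jog.py '{"x": [0, 0, 0, 0, 0, 0, 0, 0, 0], "y": [0, 0, 0, 0, 0, 0, 0, 0, 0], "z": [-10, -30, -60, -100, -140, -140, -140, -140, -140], "drx": [0, 0, 0, 0, 0, 0, 0, 0, 0], "dry": [0, 0, 0, 0, 0, 0, 0, 0, 0], "drz": [0, 0, 0, 0, 0, 0, 0, 0, 0]}' | grep -E "clock|pos|ct_f"; python3 - <<'E'
from h import *
q=[444,-308,-.03]
B=T(q,[(x,y,z) for x in(-36,36) for y in(-29,29) for z in(4,78)])
for n in C:
    I=arm.get_image(n);cv2.imwrite(f"pics/{n}9.png",I)
    H=cv2.cvtColor(I,cv2.COLOR_BGR2HSV); m=cv2.inRange(H,(105,120,40),(130,255,255)); b=proj(n,B); u=b.mean(0); y,x=np.nonzero(m)
    k=(abs(x-u[0])<40)&(abs(y-u[1])<40); print(n,"seen",x[k].min(),x[k].max(),y[k].min(),y[k].max(),"pred",b.min(0).round(),b.max(0).round())
E
```

```text
position: [431.3, -307.5, 35.0]
contact_force: [-4.5, 2.3, 9.5]
contact_force: [-0.6, -0.0, 0.2]
gripper_width: 85.2
clock: 23.4
position: [393.1, -305.7, 167.4]
contact_force: [-0.7, -0.6, -0.2]
side seen 295 332 251 295 pred [293. 249.] [334. 299.]
top seen 378 403 230 257 pred [376. 228.] [404. 259.]
```

```bash
python3 -c "
from bench import arm
print(arm.job_done())"
```

```text
the job is handed in; nothing more can be done
None
```

The container stands upright near the middle of the cork mat by both cameras, the door was left open, and the job was handed in at about 23.5 s; no verdict was returned, and I did not re-measure the jar, bottle, cup and fork at the end.

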